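# Reload the bag clipper

## Robot

A 6-joint arm with a two-finger parallel gripper is mounted at the origin on the work surface. World frame = base frame: x ahead of the robot, y to its left, z up, the work surface at z = 0. Lengths are in m, angles in rad, forces in N, time in s.
With the tool pointing down it reaches from about 0.325 to 0.875 m from the base axis. Payload 4.4 kg.
Tool frame: the origin (TCP) lies on the centre line of the jaws, within the pads' length; the fingertips stand manip.tip_extent ahead of it and the grasp point (between the pads) lies 6 mm ahead of it (manip.tip_extent is the distance from the TCP to the fingertips, in m); x points along the fingers, z is the direction in which the jaws open and shut, and the axes are right-handed (so a half turn about x gives the same grasp; the last joint's range is limited). The gripper opens to 85 mm and grips with 20 to 120 N. Pads are 22 mm wide; open, the fingers measure 114 mm over their backs; the gripper's body (76 mm by 85 mm) begins 54 mm behind the grasp point. The pads swing forward as they close: fully open they stand 13 mm farther back than shut.
Start: joints at [-1.482, 0.207, 1.542, -0, 1.393, -0.15], TCP at [0.137, -0.559, 0.256] pointing down, gripper open.
Joint ranges: [-2.73, 2.73], [-0.86, 2.22], [0.23, 2.46], [-1.11, 4.25], [0.08, 2.63], [-2.82, 2.82]. Speed limits (rad/s): [2.79, 2.79, 3.14, 3.14, 3.14, 3.14].

## Interface

Orientations are given as a unit quaternion [w, x, y, z].
In Python, from plant import manip, eyes gives the robot as it stands.
- The arm moves only by the tool carry_out, never from a script. Its argument "increments" is a list of rows, each a list of 3 entries, a list of its own where there are three numbers: the shift along the world's x, y, z in m, then the turn about the world's z in degrees, then the opening in per cent of the stroke, from 0 (shut) to 100 (fully open). A call has exactly 5 rows; each row shifts and turns the pose as measured when the row begins; what a row does not reach is not made up. A row lasts 1/10 s, in which the tool goes at most 50 mm and 8.59 degrees, less where a joint would pass 70% of its speed; a pose out of reach is approached as far as the arm can. A call is refused whole if a number of a shift passes 0.05 or a number of a turn 8.59, either way. A call with a gripper value outside its range is refused whole. The fingers move at their own pace and stop on an object; "force" is the grip in N (left out, the last holds). Time passes only in rows, so rows that do not move let the fingers close, or fill a call up. It gives the time, the measured TCP pose, the force and the opening at its end, in the units of the state.
- manip.state(): the state, without advancing time (a new reading comes with each control period).
- eyes.get_image(name): name is "scene" or "top" or "wrist"; returns a dict with "img" (384x512x3 uint8, red, green, blue), "vertical_fov" (degrees; the focal length in pixels is half the picture's height over the tangent of half this angle, whatever the lens; pixels are square), "cx", "cy" (the principal point, pixels), "R" (3x3) and "t" (3): a world point X has camera coordinates R X + t; the wrist camera has in their place "hand_eye" (4x4, takes a point from camera to tool coordinates, whose origin is the TCP and whose axes are the tool frame's). Camera axes: x right, y down, z forward; pixel columns grow to the right and rows downward; lengths in m; the calibration is good to about 2 mm. The wrist camera is an equidistant fisheye: a pixel r from the principal point sees the ray r / f radians off the axis. A picture is of the moment at which its call begins: read the wrist's pose just before it. There is no depth.
- manip.close_job(): hands the job in, once; it reports no verdict.
The state is a dict: "clock": time; "q": joint angles; "joint_vel": joint speeds; "tau": joint torques, N m; "eef_pos": TCP position; "tool_rot": TCP orientation; "force": force on the tool from outside, world axes, zero at the start; "torque": the same for the moment, N m; "opening": opening from 0.0 (shut) to 1.0 (fully open).
Only numpy, scipy, OpenCV 4.12 (cv2) and the standard library are available. Lean on these libraries where they do the work, as an engineer would, in place of code of your own. Each camera call takes 0.05 s, during which the arm holds its last target. There are 200 camera calls.

## Task

Load the loose strip of clips into the bag clipper's magazine: push the spring follower back with the strip, set the strip down flat on the channel floor behind the nose wall, and let the follower press it forward against that wall. Then slide the cover rail fully shut over it. Be gentle: do not ram the follower or the rail against their stops, and leave the other things on the ledge where they are.

Things in the scene. Friction and masses are not known exactly. Their poses are not given: they have to be found in the camera images.
- magazine: Bolted base plate of a bag clipper, 330 x 86 x 10 mm; origin: centre of its underside; x along its length, y across, z up. On it an aluminium CRADLE (with channel, nose wall, follower, rail) is clamped up to 14 mm either way along x from nominal. That shift is NOT measured: feel or see it. Other entries give x and heights from this origin, at nominal.
- channel_mark (a point): Base plate's mark, nominal middle of a seated strip's underside (x 45 mm, channel floor height 22 mm). Channel along x: 18 mm wide inside, 6 mm side walls to 30 mm high, x 0 to 118 mm; flared lead-ins to 36 mm high, 15 mm either side of the centre line, x 4 to 78 mm. The cradle's shift adds to x.
- nose_mark (a point): Base plate's mark, nominal top inner edge of the nose wall (x = 0, 38 mm high), which closes the channel's -x end; 10 mm thick towards -x, 30 mm wide. The strip goes behind it (+x side), flat on the floor, one end pressed on it by the follower. The cradle's shift adds to x.
- face_mark (a point): Base plate's mark, nominal place (x = 80 mm, here 50 mm high) of the face of the resting follower, which looks to -x. The cradle's shift adds to x.
- follower (a joint): Spring follower, a steel block 16 mm wide in the channel, 23 to 85 mm high: a strip held level above nose wall and open rail can push it, then slide down its face (with up to 10 N of drag). 0 at rest; grows towards +x to a hard stop at 0.014 m. Spring 3.5 N plus 0.35 N per mm. A seated strip leaves it at 0.010; while the strip goes down it must stand at 0.010 to 0.014. 16 N damages it.
- rail (a joint): Cover rail, steel plate 85 x 28 x 4 mm, underside 53 mm, top 57 mm high, sliding along x. 0: drawn back (leading edge at x = -45 mm nominal; the cradle's shift adds); grows towards +x as it closes; 0.085 m: fully shut on a hard stop, over the strip's first 40 mm, 3 mm above it. Friction about 3.5 N, stays where left; starts at 0 to 0.008. Push it with less than 25 N.
- tab_mark (a point): Base plate's mark, nominal centre (x = -121 mm, 74 mm high) of the rail's upright steel tab when the rail is at 0; rail value and cradle shift add to x. Tab: 10 mm thick along x, 26 mm wide along y, 57 to 91 mm high, near the rail's rear end. Free space behind it (-x) and beside it: push it towards +x from behind, or pinch it across its width.
- strip: Loose strip of bag clips, a straight rigid bar of aluminium with cross grooves: 90 mm long (x), 14 mm wide (y), 28 mm tall (z), about 80 g, both ends alike; origin at the centre of its underside. Stands upright on the ledge. Grip its upper 13 mm across the width: seated, its top is 50 mm above the magazine's origin, 14 mm above the flares.
- jar: Tall brown glazed onggi jar, 230 mm wide, 320 mm high, origin under its centre. To be left alone.
- press_plate: Stainless press plate, a 150 mm disc with a bow handle, origin under its centre. To be left alone.
- spatula: Yellow spatula, 250 mm long, lying flat. To be left alone.
- sieve: Round white plastic sieve, 170 mm wide, 60 mm high, handle to +x; origin under its bowl. To be left alone.
- bin: Small lidded grey bin with a side latch, 126 x 166 x 112 mm, origin under its centre. To be left alone.
- cup: White cup, 72 mm wide, 75 mm high, origin under its centre. To be left alone.
- saucer: Flat clay saucer, 100 mm wide, origin under its centre. To be left alone.

How it is judged:
By the outcome, as a careful person would: the job done as asked, in the order asked, and still so for the second after the job is handed in, with the robot touching nothing.
It also fails if it takes over 54 s, if anything falls off the work surface, if the arm or the gripper's body presses on something with over 40 N, if the wrist force passes 120 N, or if a joint passes its speed limit or range.

## Working session

There is one attempt and no reset: what is moved stays moved. The work goes in short steps, Python scripts to look and compute and a tool call to move; the robot and the scene stay as the last step left them, time stands still between calls to the robot, and variables do not carry over. Pictures are saved under pics/ and viewed, about 8 in all and at most 12, crops included, and the job is handed in when it is done.

Besides the shell and the picture viewer there is one more tool, called after ">>>" as name(argument=value, ...), one argument or row to a line, values as JSON. carry_out: Moves the arm, as the interface text tells. Its arguments: {"type":"object","properties":{"increments":{"type":"array"},"force":{"type":"number"}},"required":["increments"]}

```bash
mkdir -p pics; ls
cat > h.py <<'E'
import numpy as np, cv2
from plant import manip, eyes
def save(n, name):
    d=eyes.get_image(n); cv2.imwrite(f'pics/{name}.png', d['img'][:,:,::-1]); np.save(f'pics/{name}.npy', d, allow_pickle=True); return d
E
python3 - <<'E'
from h import *
s=manip.state(); print(s, manip.tip_extent)
a=save('scene','s0');b=save('top','t0');c=save('wrist','w0')
for d in (a,b,c): print({k:v for k,v in d.items() if k!='img'})
cv2.imwrite('pics/c0.png', cv2.resize(np.hstack([a['img'],b['img']])[:,:,::-1],(800,300)))
E
```

```text
pics
{'clock': 0.0, 'q': array([-1.48154025e+00,  2.07409685e-01,  1.54298052e+00,  3.22256969e-05,
        1.39349598e+00, -1.50475685e-01]), 'joint_vel': array([ 1.04658982e-03, -2.24335194e-05, -1.69943905e-04, -7.41975045e-04,
        1.36014262e-03,  2.26651636e-04]), 'tau': array([-7.10117565e-04, -3.83039510e+01, -2.91597301e+01, -2.10916337e-04,
        1.05486295e-02, -2.60317144e-06]), 'eef_pos': array([ 0.136477  , -0.55783968,  0.25511896]), 'tool_rot': array([ 0.55565285,  0.43722246,  0.55674765, -0.43602577]), 'force': array([ 0.72554855, -0.0390191 ,  0.09089179]), 'torque': array([ 0.03969729, -0.00636503,  0.00922315]), 'opening': 0.99917012182389} 0.025
{'vertical_fov': 57.4243654453632, 'cx': 262.95510012915753, 'cy': 189.29840353110743, 'R': array([[ 0.79265088,  0.60965687, -0.004804  ],
       [ 0.43876838, -0.57590414, -0.6897947 ],
       [-0.42330472,  0.54465854, -0.72398908]]), 't': array([-0.43978099, -0.19266242,  1.40394093])}
{'vertical_fov': 45.20653352985821, 'cx': 259.3321149807287, 'cy': 201.19272722399054, 'R': array([[ 0.00537014, -0.99994703,  0.00878041],
       [-0.98352643, -0.00686808, -0.18063386],
       [ 0.1806846 , -0.00766574, -0.98351122]]), 't': array([-0.0165264 ,  0.59438457,  1.45807158])}
{'vertical_fov': 65.70646984690485, 'cx': 259.4100892682351, 'cy': 191.01351171406282, 'hand_eye': array([[ 1.89020323e-05, -3.27462042e-01,  9.44864334e-01,
        -1.17503320e-01],
       [ 7.04235424e-04, -9.44864096e-01, -3.27461974e-01,
         8.42517589e-02],
       [ 9.99999752e-01,  6.71596632e-04,  2.12750518e-04,
         1.00541556e-03],
       [ 0.00000000e+00,  0.00000000e+00,  0.00000000e+00,
         1.00000000e+00]])}
```

View pics/t0.png

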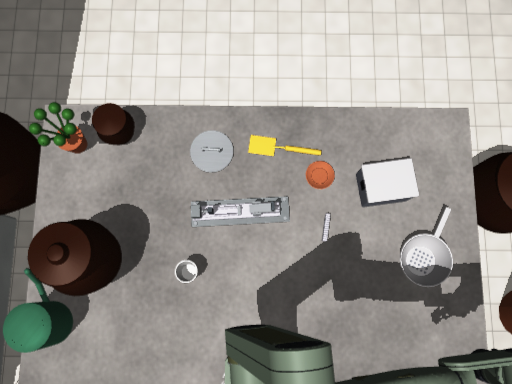

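View pics/s0.png

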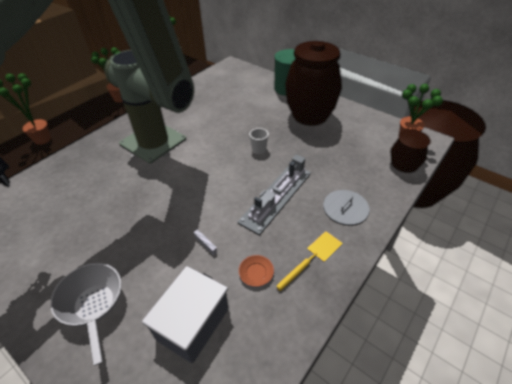

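The top view shows the magazine at about (240,211) and the strip at (326,226). In the scene view they are at (275,197) and (205,242). I'll enlarge both and compute rough positions.

```bash
cat >> h.py <<'E'
def ld(n): return np.load(f'pics/{n}.npy',allow_pickle=True).item()
def foc(d): return d['img'].shape[0]/2/np.tan(np.radians(d['vertical_fov']/2))
def ray(d,u,v):  # fixed cameras
    f=foc(d); r=np.array([(u-d['cx'])/f,(v-d['cy'])/f,1.]); return -d['R'].T@d['t'], d['R'].T@r
def onz(d,u,v,z):
    o,r=ray(d,u,v); return o+r*(z-o[2])/r[2]
E
python3 - <<'E'
from h import *
t=ld('t0');s=ld('s0')
for p in [(326,212),(325,240)]: print('strip',onz(t,*p,.028).round(3))
for p in [(191,201),(287,196),(289,220),(193,227)]: print('mag',onz(t,*p,.01).round(3))
a=cv2.resize(t['img'][185:250,180:345],None,fx=4.8,fy=4.8,interpolation=cv2.INTER_CUBIC)
b=cv2.resize(s['img'][150:260,180:330],None,fx=2.5,fy=2.5,interpolation=cv2.INTER_CUBIC)
o=np.zeros((a.shape[0]+b.shape[0],a.shape[1],3),np.uint8);o[:a.shape[0]]=a;o[a.shape[0]:,:b.shape[1]]=b
print(o.shape);cv2.imwrite('pics/c1.png',o[:,:,::-1])
E
```

```text
strip [ 0.564 -0.235  0.028]
strip [ 0.471 -0.23   0.028]
mag [0.602 0.217 0.01 ]
mag [ 0.621 -0.107  0.01 ]
mag [ 0.539 -0.113  0.01 ]
mag [0.513 0.208 0.01 ]
(587, 792, 3)
```

View pics/c1.png

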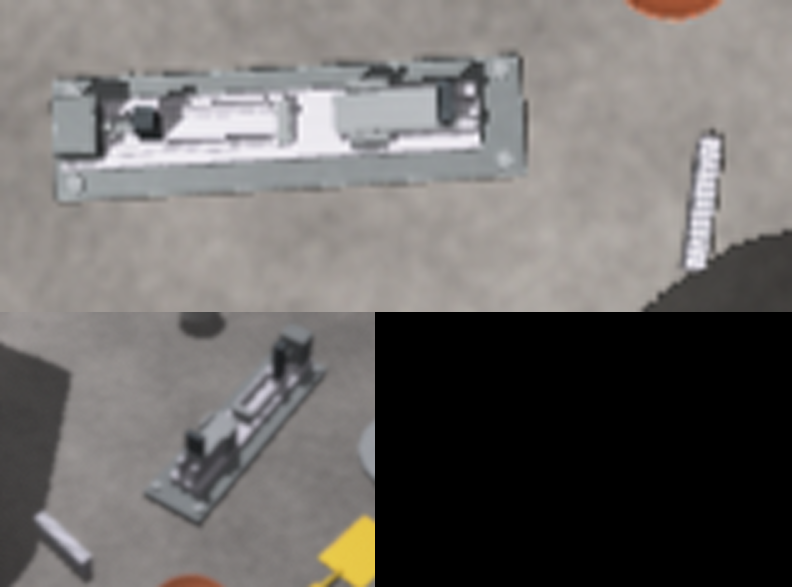

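The crops show the rail tab at the world -y end and the follower at the +y end. So the magazine's +x axis is at about 94° and its centre is near (0.569, 0.051). The strip centre is near (0.517, -0.233), lying along about -3°. I'll move above the strip.

>>> carry_out(
  increments=[
    [[0.038,0.032,-0.005],-2,100],
    [[0.038,0.032,-0.005],-2,100],
    [[0.038,0.032,-0.005],-2,100],
    [[0.038,0.032,-0.005],-2,100],
    [[0.038,0.032,-0.005],-2,100],
  ],
)

```text
clock: 0.65
eef_pos: [0.3238, -0.3989, 0.2291]
tool_rot: [0.511, 0.488, 0.511, -0.489]
force: [0.0, -0.2, 0.6]
opening: 1.0
```

>>> carry_out(
  increments=[
    [[0.038,0.032,-0.015],-2,100],
    [[0.038,0.032,-0.015],-2,100],
    [[0.038,0.032,-0.015],-2,100],
    [[0.038,0.032,-0.015],-1,100],
    [[0.02,0.02,-0.01],0,100],
  ],
)

```text
clock: 1.15
eef_pos: [0.4919, -0.252, 0.1617]
tool_rot: [-0.48, -0.519, -0.478, 0.52]
force: [-0.1, -0.8, 0.5]
opening: 0.998
```

```bash
cat >> h.py <<'E'
from scipy.spatial.transform import Rotation as Ro
def wsave(name):
    s=manip.state(); d=eyes.get_image('wrist'); d['pos']=s['eef_pos']; d['q']=s['tool_rot']
    cv2.imwrite(f'pics/{name}.png', d['img'][:,:,::-1]); np.save(f'pics/{name}.npy', d, allow_pickle=True)
    y=yaw(s); print(s['clock'],s['eef_pos'].round(4),'yaw',y,'F',s['force'].round(1),'op',round(s['opening'],3)); return d
def rot(q): return Ro.from_quat(np.roll(q,-1)).as_matrix()
def yaw(s):
    z=rot(s['tool_rot'])[:,2]; return np.degrees(np.arctan2(z[1],z[0])).round(2)
def wz(d,u,v,z):
    f=foc(d); p=np.array([u-d['cx'],v-d['cy']]); r=np.hypot(*p); th=r/f
    c=np.r_[p/max(r,1e-9)*np.sin(th),np.cos(th)]
    R=rot(d['q']); H=d['hand_eye']; o=R@H[:3,3]+d['pos']; w=R@H[:3,:3]@c
    return o+w*(z-o[2])/w[2]
E
python3 -c "
from h import *
wsave('w1')"
```

```text
1.15 [ 0.4919 -0.252   0.1617] yaw -94.66 F [-0.1 -0.8  0.5] op 0.998
```

View pics/w1.png

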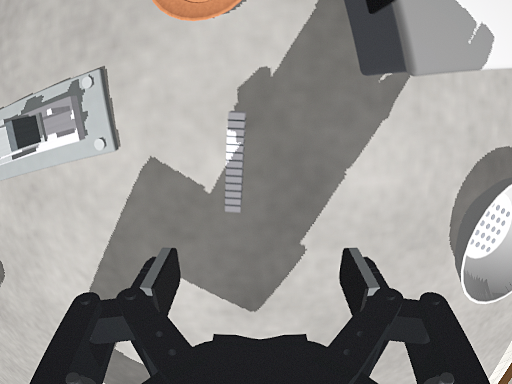

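The strip's grooved top runs from (237,112) to (232,211), between the open fingers. The magazine's rail end is at the left.

Run:
```python
from h import *
d=ld('w1')
P=[wz(d,*p,.028) for p in [(230,112),(245.5,113),(240.5,212),(225,211)]]
P=np.array(P);print(P.round(4),'len',np.linalg.norm((P[0]+P[1]-P[2]-P[3])/2),'w',np.linalg.norm(P[0]-P[1]))
c=P.mean(0);a=(P[0]+P[1]-P[2]-P[3])[:2];print(c.round(4),np.degrees(np.arctan2(a[1],a[0])))
print('move',(c-manip.state()['eef_pos']).round(4))
```

```text
[[ 0.5614 -0.2343  0.028 ]
 [ 0.5594 -0.2472  0.028 ]
 [ 0.4705 -0.2343  0.028 ]
 [ 0.4727 -0.2201  0.028 ]] len 0.08982856297269584 w 0.013071873371453675
[ 0.516 -0.234  0.028] -8.679690645818958
move [ 0.023   0.0146 -0.1319]
```

>>> carry_out(
  increments=[
    [[0.012,0.009,-0.03],-2,100],
    [[0.011,0.009,-0.03],-2,100],
    [[0,0,-0.03],0,100],
    [[0,0,-0.02],0,100],
    [[0,0,0],0,100],
  ],
)

```text
clock: 1.7
eef_pos: [0.5178, -0.227, 0.0456]
tool_rot: [0.462, 0.535, 0.463, -0.535]
force: [-0.1, -0.6, -0.5]
opening: 1.001
```

```bash
python3 -c "
from h import *
wsave('w2')"
```

```text
1.7 [ 0.5178 -0.227   0.0456] yaw -98.32 F [-0.1 -0.6 -0.5] op 1.001
```

View pics/w2.png

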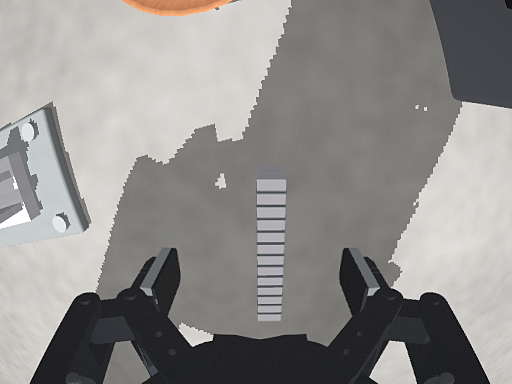

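The strip is upright in view at columns 257–287, rows 179–321, about parallel to the pads. I'll measure its centre offset.

Run:
```python
from h import *
d=ld('w2')
P=np.array([wz(d,*p,.028) for p in [(256.5,179),(286.5,179),(281,321),(257.5,321)]])
c=P.mean(0);a=(P[0]+P[1]-P[2]-P[3])[:2];print(np.linalg.norm(a)/2,np.linalg.norm(P[0]-P[1]),c.round(4),np.degrees(np.arctan2(a[1],a[0])))
print('move',(c-d['pos']).round(4))
```

```text
0.09056716600860257 0.014273261793081768 [ 0.5154 -0.2337  0.028 ] -8.090674916527322
move [-0.0024 -0.0067 -0.0176]
```

>>> carry_out(
  increments=[
    [[-0.0025,-0.0065,-0.001],0,100],
    [[0,0,-0.001],0,25],
    [[0,0,0],0,25],
    [[0,0,0],0,25],
    [[0,0,0],0,25],
  ],
  force=40,
)

```text
clock: 2.25
eef_pos: [0.5187, -0.2381, 0.0505]
tool_rot: [0.466, 0.537, 0.458, -0.534]
force: [0.2, -0.1, 0.4]
opening: 0.332
```

>>> carry_out(
  increments=[
    [[0,0,0],0,25],
    [[0,0,0],0,25],
    [[0,0,0],0,25],
    [[0,0,0],0,25],
    [[0,0,0],0,25],
  ],
)

```text
clock: 2.75
eef_pos: [0.5192, -0.238, 0.0514]
tool_rot: [0.466, 0.537, 0.458, -0.534]
force: [0.2, 0.3, 0.3]
opening: 0.251
```

Run:
```python
from h import *
d=wsave('w3'); cv2.imwrite('pics/w3c.png',cv2.resize(d['img'][150:360,160:370,::-1],None,fx=2.8,fy=2.8,interpolation=cv2.INTER_CUBIC))
```

```text
2.75 [ 0.5192 -0.238   0.0514] yaw -98.41 F [0.2 0.3 0.3] op 0.251
```

View pics/w3c.png

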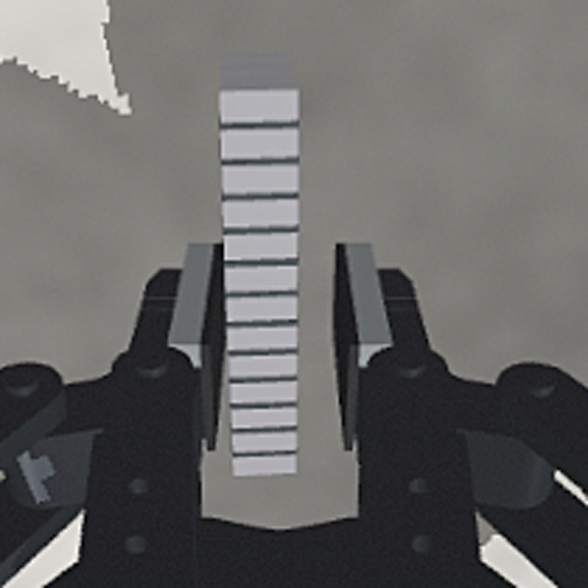

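Run:
```python
from h import *
d=ld('w3'); s=manip.state(); print(s['eef_pos'],rot(s['tool_rot'])[:,0].round(4),rot(s['tool_rot'])[:,2].round(4),s['joint_vel'].round(3))
H=d['hand_eye']; f=foc(d)
for u,v in [(160+215/2.8,150+245/2.8),(160+341/2.8,150+245/2.8),(160+189/2.8,150+245/2.8)]:
    p=np.array([u-d['cx'],v-d['cy']]); r=np.hypot(*p); c=np.r_[p/r*np.sin(r/f),np.cos(r/f)]
    w=H[:3,:3]@c; o=H[:3,3]; print((o+w*(.011-o[1])/w[1]).round(4))
P=np.array([wz(d,160+u/2.8,150+v/2.8,.028) for u,v in [(219,89),(299,89),(296,473),(233,473)]])
c=P.mean(0);a=(P[0]+P[1]-P[2]-P[3])[:2];print(np.linalg.norm(a)/2,c.round(4),np.degrees(np.arctan2(a[1],a[0])),'move',(c-d['pos']).round(4))
```

```text
[ 0.51923521 -0.23797832  0.05140076] [ 0.0112 -0.0066 -0.9999] [-0.1462 -0.9892  0.0049] [-0.001  0.001 -0.002 -0.002  0.001 -0.001]
[ 0.0205  0.011  -0.0108]
[0.0205 0.011  0.0128]
[ 0.0204  0.011  -0.0157]
0.09030900483467016 [ 0.5152 -0.2353  0.028 ] -8.172297000700333 move [-0.004   0.0027 -0.0234]
```

>>> carry_out(
  increments=[
    [[-0.004,0.003,-0.006],0,25],
    [[0,0,-0.006],0,25],
    [[0,0,0],0,25],
    [[0,0,0],0,25],
    [[0,0,0],0,25],
  ],
)

```text
clock: 3.3
eef_pos: [0.5142, -0.2343, 0.0375]
tool_rot: [0.466, 0.536, 0.458, -0.534]
force: [0.3, -0.4, 0.3]
opening: 0.251
```

>>> carry_out(
  increments=[
    [[0.001,-0.001,0.0015],0,25],
    [[0,0,0],0,10],
    [[0,0,0],0,5],
    [[0,0,0],0,5],
    [[0,0,0],0,5],
  ],
  force=70,
)

```text
clock: 3.8
eef_pos: [0.5157, -0.2357, 0.0397]
tool_rot: [0.466, 0.537, 0.458, -0.534]
force: [0.5, 0.7, -0.2]
opening: 0.138
```

Run:
```python
from h import *
d=wsave('w4'); cv2.imwrite('pics/w4c.png',cv2.resize(d['img'][150:360,160:370,::-1],None,fx=2.8,fy=2.8,interpolation=cv2.INTER_CUBIC))
```

```text
3.8 [ 0.5157 -0.2357  0.0397] yaw -98.4 F [ 0.5  0.7 -0.2] op 0.138
```

View pics/w4c.png

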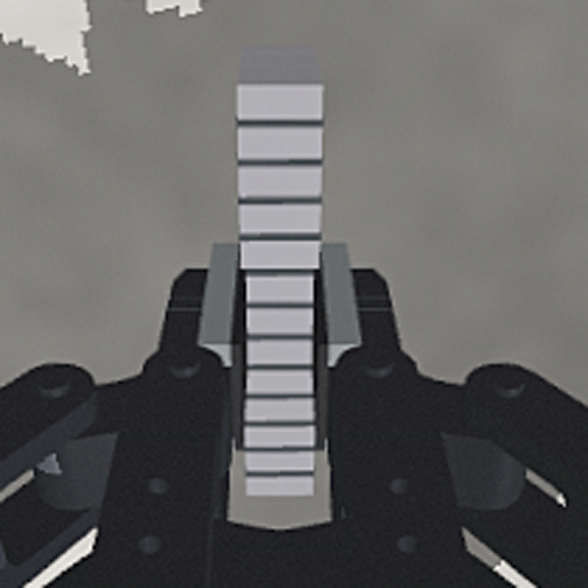

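Run:
```python
from h import *
d=ld('w4'); H=d['hand_eye']; f=foc(d)
for uu,vv in [(237,245),(244,270),(241,262)]:
    u,v=160+uu/2.8,150+vv/2.8
    p=np.array([u-d['cx'],v-d['cy']]); r=np.hypot(*p); c=np.r_[p/r*np.sin(r/f),np.cos(r/f)]
    w=H[:3,:3]@c; o=H[:3,3]; print((o+w*(.011-o[1])/w[1]).round(4))
P=np.array([wz(d,160+u/2.8,150+v/2.8,.028) for u,v in [(237,85),(323,85),(314,496),(245,496)]])
c=P.mean(0);a=(P[0]+P[1]-P[2]-P[3])[:2];print(np.linalg.norm(a)/2,c.round(4),np.degrees(np.arctan2(a[1],a[0])),'rel',(c-d['pos']).round(4))
```

```text
[ 0.0205  0.011  -0.0067]
[ 0.0111  0.011  -0.005 ]
[ 0.014   0.011  -0.0057]
0.09053269124747425 [ 0.5152 -0.2371  0.028 ] -8.377211399752996 rel [-0.0005 -0.0013 -0.0117]
```

The strip is held centred. The tips overlap its top by about 9–10 mm, which leaves about 4 mm above the flares when seated. I'll lift, turn by about +102° and hover beside the magazine.

>>> carry_out(
  increments=[
    [[0,0,0.02],0,5],
    [[0,0,0.03],0,5],
    [[0,0,0.04],3,5],
    [[-0.003,0.015,0.03],7,5],
    [[-0.003,0.02,0.01],8,5],
  ],
)

```text
clock: 4.35
eef_pos: [0.506, -0.1999, 0.1697]
tool_rot: [0.543, 0.454, 0.541, -0.455]
force: [0.4, 0.6, -0.7]
opening: 0.137
```

>>> carry_out(
  increments=[
    [[-0.004,0.03,0.002],8.5,5],
    [[-0.004,0.03,0],8.5,5],
    [[-0.004,0.03,0],8.5,5],
    [[-0.004,0.03,0],8.5,5],
    [[-0.004,0.03,0],8.5,5],
  ],
)

```text
clock: 4.85
eef_pos: [0.4867, -0.0475, 0.1759]
tool_rot: [0.675, 0.225, 0.666, -0.223]
force: [0.2, 0.5, -0.7]
opening: 0.142
```

>>> carry_out(
  increments=[
    [[-0.004,0.03,0],8.5,5],
    [[-0.004,0.03,0],8.5,5],
    [[-0.004,0.03,0],8.5,5],
    [[-0.004,0.02,0],8.5,5],
    [[0,0,0],0,5],
  ],
)

```text
clock: 5.35
eef_pos: [0.4674, 0.07, 0.1752]
tool_rot: [0.71, 0.017, 0.704, -0.011]
force: [0.1, -0.3, -0.8]
opening: 0.14
```

```bash
python3 -c "
from h import *
d=wsave('w5'); cv2.imwrite('pics/w5c.png',cv2.resize(d['img'][...,::-1],None,fx=1.5625,fy=1.5625,interpolation=cv2.INTER_CUBIC))"
```

```text
5.35 [0.4674 0.07   0.1752] yaw -2.21 F [ 0.1 -0.3 -0.8] op 0.14
```

View pics/w5c.png

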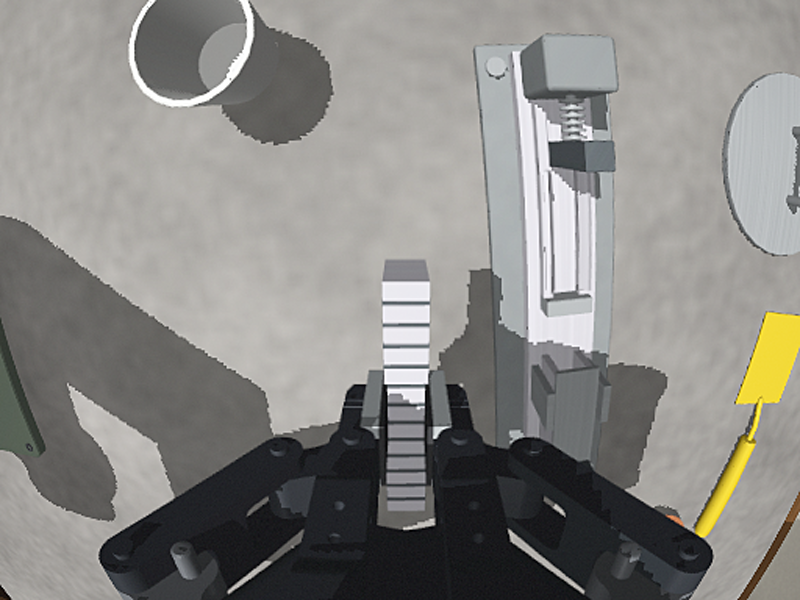

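The picture shows the whole magazine. The follower top is at (586–614, 141–171), the nose wall at about (543–592, 293–315), and the rail and tab are below it. I'll compute axis, centre and shift from these.

Run:
```python
from h import *
d=ld('w5');k=1.5625
def W(u,v,z): return wz(d,u/k,v/k,z)
pts={'fol face L':(586,170,.085),'fol face R':(614,171,.085),'fol back L':(586,141,.085),'fol back R':(614,141,.085),
'nose in L':(543,299,.038),'nose in R':(591,293,.038),'nose out L':(547,316,.038),'nose out R':(592,309,.038),
'plate L top':(476,46,.01),'plate L mid':(489,200,.01),'plate L bot':(496,400,.01),'plate R':(612,180,.01),'plate R2':(612,340,.01),
'hous fL':(524,92,.07)}
for n,p in pts.items(): print(n,W(*p).round(4))
# gripped strip: top z
zt=d['pos'][2]-.0117
P=np.array([W(u,v,zt) for u,v in [(382,281),(430,281),(425,511),(387,511)]])
c=P.mean(0);a=(P[0]+P[1]-P[2]-P[3])[:2];print('strip',np.linalg.norm(a)/2,np.linalg.norm(P[0]-P[1]),c.round(4),np.degrees(np.arctan2(a[1],a[0])),(c-d['pos']).round(4))
print(rot(d['q']).round(4))
g=cv2.resize(d['img'][80:300,300:410,::-1],None,fx=2.7,fy=2.7,interpolation=cv2.INTER_CUBIC);t=ld('t0')['img'][190:235,185:295,::-1]
b=cv2.resize(t,None,fx=4.5,fy=4.5,interpolation=cv2.INTER_CUBIC)
o=np.zeros((594,800,3),np.uint8);o[:g.shape[0],:g.shape[1]]=g;o[:b.shape[0],300:300+b.shape[1]]=b;cv2.imwrite('pics/w5d.png',o)
```

```text
fol face L [0.5556 0.142  0.085 ]
fol face R [0.5705 0.1421 0.085 ]
fol back L [0.5555 0.1557 0.085 ]
fol back R [0.5703 0.1565 0.085 ]
nose in L [0.5511 0.0626 0.038 ]
nose in R [0.5825 0.0651 0.038 ]
nose out L [0.5544 0.0515 0.038 ]
nose out R [0.5842 0.0546 0.038 ]
plate L top [0.5169 0.2148 0.01  ]
plate L mid [0.5225 0.1188 0.01  ]
plate L bot [ 0.5307 -0.0228  0.01  ]
plate R [0.6055 0.1324 0.01  ]
plate R2 [0.6157 0.0193 0.01  ]
hous fL [0.5295 0.1792 0.07  ]
strip 0.09082444050800031 0.014006009079020859 [0.4678 0.0686 0.1635] 87.8660958579401 [ 0.0004 -0.0014 -0.0117]
[[ 0.0096  0.0385  0.9992]
 [ 0.008   0.9992 -0.0386]
 [-0.9999  0.0083  0.0093]]
```

View pics/w5d.png

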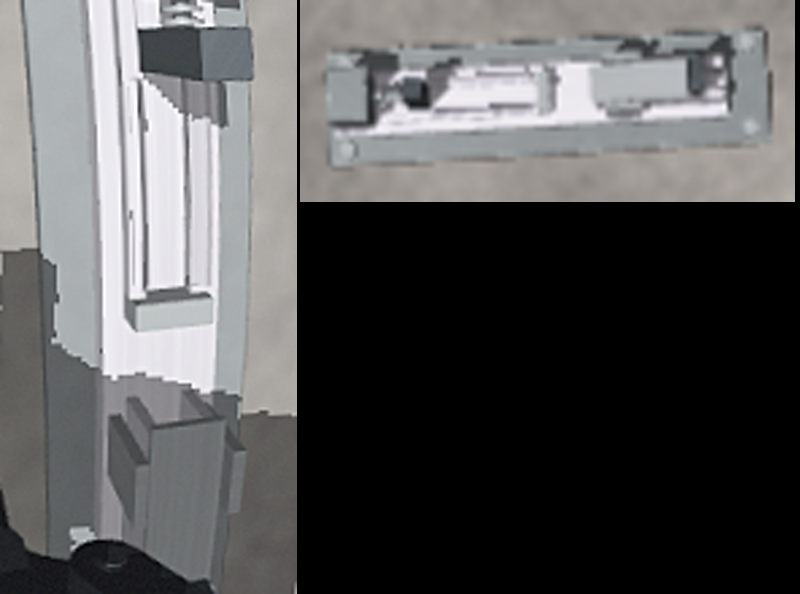

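Run:
```python
from h import *
d=ld('w5')
def W(u,v,z): return wz(d,300+u/2.7,80+v/2.7,z)
N=np.array([W(*p,.038) for p in [(135,305),(212,295),(212,324),(137,330)]]);print('nose',N.round(4)[:,:2],np.linalg.norm(N[0]-N[1]),np.linalg.norm(N[1]-N[2]))
F=np.array([W(*p,.085) for p in [(202,80),(251,80),(251,28),(202,28)]]);print('fol',F.round(4)[:,:2])
L=np.array([W(*p,.057) for p in [(150,428),(222,418),(213,580),(147,520)]]);print('rail',L.round(4)[:,:2],np.linalg.norm(L[0]-L[1]))
# plate edges fit, z=.01, dark/grey side boundary by hand
E1=np.array([W(*p,.01) for p in [(22,0),(28,80),(37,200),(45,330),(49,480),(50,550)]]);E2=np.array([W(*p,.01) for p in [(252,130),(250,250),(240,400)]])
for E in (E1,E2):
    p=np.polyfit(E[:,1],E[:,0],1); print('edge',E.round(4)[:,:2].tolist(),90-np.degrees(np.arctan(p[0])),'x at y=.1',np.polyval(p,.1))
t=ld('t0')
for q in [(300+330,55),(300+768,30),(300+770,133),(300+332,165)]: print('top plate',onz(t,185+(q[0]-300)/4.5,190+q[1]/4.5,.01).round(4))
```

```text
nose [[0.5537 0.0609]
 [0.5829 0.0634]
 [0.5841 0.0523]
 [0.555  0.0515]] 0.02938547935903054 0.011116720420255915
fol [[0.5554 0.1414]
 [0.5705 0.1419]
 [0.5703 0.1564]
 [0.5553 0.1556]]
rail [[ 0.5565  0.0223]
 [ 0.5838  0.0239]
 [ 0.5923 -0.05  ]
 [ 0.5598 -0.0167]] 0.027337330734074645
edge [[0.5185, 0.1652], [0.5201, 0.1366], [0.5232, 0.0929], [0.5272, 0.0422], [0.5316, -0.0252], [0.5342, -0.0621]] 94.00480157507457 x at y=.1 0.522894640524523
edge [[0.608, 0.1191], [0.6106, 0.0717], [0.614, 0.0063]] 93.02097795590798 x at y=.1 0.6090194837077361
top plate [ 0.599  -0.0099  0.01  ]
top plate [ 0.6205 -0.3396  0.01  ]
top plate [ 0.5422 -0.3386  0.01  ]
top plate [ 0.516  -0.0118  0.01  ]
```

Nose inner edge to follower face measures 79.7 mm, against 80 nominal. The magazine axis is at about 93.8°. The nose point is (0.5683, 0.0622), so the strip centre should be at about (0.565, 0.109) with the follower at 12 mm. I'll move over the channel short of the follower.

>>> carry_out(
  increments=[
    [[0.03,0.006,0],3,5],
    [[0.03,0.006,0],3,5],
    [[0.025,0.006,0],0,5],
    [[0.012,0,0],0,5],
    [[0,0,0],0,5],
  ],
)

```text
clock: 5.9
eef_pos: [0.5679, 0.0821, 0.174]
tool_rot: [0.71, -0.017, 0.704, 0.02]
force: [-0.0, 0.2, -1.4]
opening: 0.136
```

```bash
cat >> h.py <<'E'
NO=np.array([.5683,.0622]); U=np.array([np.cos(np.radians(93.8)),np.sin(np.radians(93.8))]); V=np.array([-U[1],U[0]])
def rep():
    s=manip.state(); r=s['eef_pos'][:2]-NO
    print('t',round(s['clock'],2),'pos',s['eef_pos'].round(4),'along',(r@U).round(4),'lat',(r@V).round(4),'yaw',yaw(s),'F',s['force'].round(1),'Falong',round(s['force'][:2]@U,1),'T',s['torque'].round(2),'op',round(s['opening'],3),'tilt',rot(s['tool_rot'])[:2,0].round(4))
E
python3 -c "
from h import *
rep()"
```

```text
t 5.9 pos [0.5679 0.0821 0.174 ] along 0.0198 lat -0.0009 yaw 2.96 F [-0.   0.2 -1.4] Falong 0.2 T [-0.01 -0.03 -0.01] op 0.136 tilt [0.008  0.0043]
```

>>> carry_out(
  increments=[
    [[0,0.004,-0.025],0.9,5],
    [[0,0.003,-0.025],0,5],
    [[0,0,-0.02],0,5],
    [[0,0,-0.006],0,5],
    [[0,0,0],0,5],
  ],
)

```text
clock: 6.4
eef_pos: [0.567, 0.0839, 0.0964]
tool_rot: [0.71, -0.019, 0.704, 0.02]
force: [-0.3, -0.0, -1.4]
opening: 0.141
```

```bash
python3 -c "
from h import *
rep()"
```

```text
t 6.4 pos [0.567  0.0839 0.0964] along 0.0217 lat -0.0001 yaw 3.17 F [-0.3 -0.  -1.4] Falong -0.0 T [0.   0.07 0.03] op 0.141 tilt [0.008  0.0023]
```

>>> carry_out(
  increments=[
    [[-0.0003,0.004,-0.002],0.6,5],
    [[-0.0003,0.004,-0.002],0,5],
    [[0,0.002,0],0,5],
    [[0,0,0],0,5],
    [[0,0,0],0,5],
  ],
)

```text
clock: 6.9
eef_pos: [0.5686, 0.0942, 0.0962]
tool_rot: [0.712, -0.022, 0.702, 0.024]
force: [0.2, 0.1, -1.3]
opening: 0.145
```

```bash
python3 -c "
from h import *
rep()"
```

```text
t 6.9 pos [0.5686 0.0942 0.0962] along 0.0319 lat -0.0024 yaw 3.73 F [ 0.2  0.1 -1.3] Falong 0.1 T [-0.01  0.04 -0.01] op 0.145 tilt [0.0146 0.0023]
```

>>> carry_out(
  increments=[
    [[-0.0024,0.001,-0.003],0,5],
    [[0,0.001,0],0,5],
    [[0,0.001,0],0,5],
    [[0,0.001,0],0,5],
    [[0,0,0],0,5],
  ],
)

```text
clock: 7.4
eef_pos: [0.5665, 0.0978, 0.0937]
tool_rot: [0.712, -0.023, 0.701, 0.023]
force: [0.9, 0.3, -0.5]
opening: 0.143
```

```bash
python3 -c "
from h import *
rep()"
```

```text
t 7.4 pos [0.5665 0.0978 0.0937] along 0.0356 lat -0.0006 yaw 3.75 F [ 0.9  0.3 -0.5] Falong 0.2 T [-0.04 -0.04  0.02] op 0.143 tilt [0.0159 0.0005]
```

>>> carry_out(
  increments=[
    [[0,0.001,0],0,5],
    [[0,0.001,0],0,5],
    [[0,0.001,0],0,5],
    [[0,0.001,0],0,5],
    [[0,0,0],0,5],
  ],
)

```text
clock: 7.9
eef_pos: [0.5664, 0.0994, 0.0938]
tool_rot: [0.712, -0.025, 0.701, 0.022]
force: [-0.3, -3.4, 0.2]
opening: 0.14
```

```bash
python3 -c "
from h import *
rep()"
```

```text
t 7.9 pos [0.5664 0.0994 0.0938] along 0.0372 lat -0.0006 yaw 3.77 F [-0.3 -3.4  0.2] Falong -3.3 T [-0.6   0.04 -0.01] op 0.14 tilt [ 0.0149 -0.0041]
```

Contact at along = 37.2 mm with 3.4 N, which matches the spring preload. Next I push about 12 mm further.

>>> carry_out(
  increments=[
    [[-0.0002,0.003,0],0,5],
    [[-0.0002,0.003,0],0,5],
    [[-0.0002,0.003,0],0,5],
    [[0,0,0],0,5],
    [[0,0,0],0,5],
  ],
)

```text
clock: 8.4
eef_pos: [0.5661, 0.1059, 0.094]
tool_rot: [0.712, -0.027, 0.701, 0.02]
force: [-0.2, -6.3, 0.2]
opening: 0.14
```

```bash
python3 -c "
from h import *
rep()"
```

```text
t 8.4 pos [0.5661 0.1059 0.094 ] along 0.0437 lat -0.0007 yaw 3.82 F [-0.2 -6.3  0.2] Falong -6.3 T [-0.92  0.08 -0.  ] op 0.14 tilt [ 0.015  -0.0105]
```

>>> carry_out(
  increments=[
    [[-0.0002,0.0025,0],0,5],
    [[-0.0002,0.0025,0],0,5],
    [[0,0.0005,0],0,5],
    [[0,0.0005,0],0,5],
    [[0,0.0005,0],0,5],
  ],
)

```text
clock: 8.9
eef_pos: [0.5661, 0.1079, 0.0944]
tool_rot: [0.712, -0.031, 0.702, 0.017]
force: [-0.4, -7.5, 0.0]
opening: 0.141
```

Run:
```python
from h import *
rep(); d=wsave('w6')
cv2.imwrite('pics/w6c.png',cv2.resize(d['img'][0:384,130:390,::-1],None,fx=1.56,fy=1.56,interpolation=cv2.INTER_CUBIC))
```

```text
t 8.9 pos [0.5661 0.1079 0.0944] along 0.0458 lat -0.0008 yaw 3.9 F [-0.4 -7.5  0. ] Falong -7.5 T [-0.98  0.13  0.01] op 0.141 tilt [ 0.0149 -0.0203]
8.9 [0.5661 0.1079 0.0944] yaw 3.9 F [-0.4 -7.5  0. ] op 0.141
```

View pics/w6c.png

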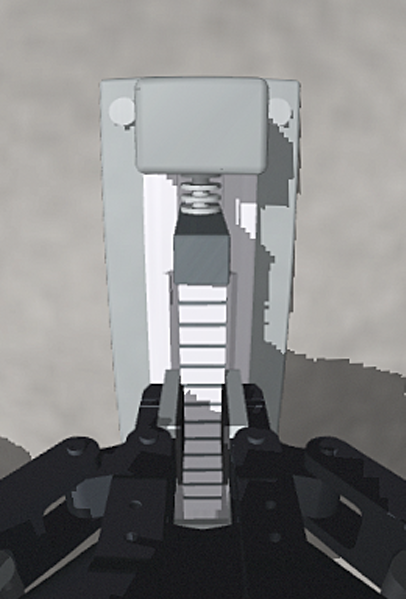

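The strip lies in line with the follower at column 202, pressing it. The follower top's front edge is at crop row 284 and its back edge at row 236. I'll measure its travel.

Run:
```python
from h import *
d=ld('w6')
for v in (284,236):
    P=wz(d,130+202/1.56,v/1.56,.085); print('fol',P.round(4),((P[:2]-NO)@U).round(4))
for u,v in [(178,285),(226,285),(224,499),(183,499)]:
    P=wz(d,130+u/1.56,v/1.56,.0944-.0117); print('strip',P.round(4),((P[:2]-NO)@U).round(4),((P[:2]-NO)@V).round(4))
for u,v in [(136,170),(266,170)]:
    P=wz(d,130+u/1.56,v/1.56,.085); print('hous',((P[:2]-NO)@U).round(4))
g=d['img'][:,259].astype(int).sum(1); print(list(zip(range(145,190),g[145:190])))
```

```text
fol [0.5632 0.1516 0.085 ] 0.0896
fol [0.5623 0.1656 0.085 ] 0.1036
strip [0.5564 0.1501 0.0827] 0.0885 0.0061
strip [0.5703 0.151  0.0827] 0.0885 -0.0079
strip [0.5775 0.0662 0.0827] 0.0034 -0.0094
strip [0.562  0.0654 0.0827] 0.0036 0.0061
hous 0.122
hous 0.122
[(145, np.int64(190)), (146, np.int64(195)), (147, np.int64(194)), (148, np.int64(182)), (149, np.int64(182)), (150, np.int64(233)), (151, np.int64(348)), (152, np.int64(359)), (153, np.int64(377)), (154, np.int64(372)), (155, np.int64(366)), (156, np.int64(364)), (157, np.int64(365)), (158, np.int64(367)), (159, np.int64(364)), (160, np.int64(368)), (161, np.int64(368)), (162, np.int64(367)), (163, np.int64(367)), (164, np.int64(364)), (165, np.int64(363)), (166, np.int64(365)), (167, np.int64(364)), (168, np.int64(364)), (169, np.int64(367)), (170, np.int64(365)), (171, np.int64(365)), (172, np.int64(367)), (173, np.int64(368)), (174, np.int64(371)), (175, np.int64(364)), (176, np.int64(365)), (177, np.int64(368)), (178, np.int64(364)), (179, np.int64(362)), (180, np.int64(371)), (181, np.int64(338)), (182, np.int64(318)), (183, np.int64(652)), (184, np.int64(748)), (185, np.int64(727)), (186, np.int64(722)), (187, np.int64(721)), (188, np.int64(721)), (189, np.int64(723))]
```

Vision gives about 9.9 mm and the force about 11.4 mm, so I'll push a further 1.5–2 mm before descending.

>>> carry_out(
  increments=[
    [[-0.0001,0.0015,0],0,5],
    [[-0.0001,0.0015,0],0,5],
    [[0,0.001,0],0,5],
    [[0,0.0006,0],0,5],
    [[0,0.0006,0],0,5],
  ],
)

```text
clock: 9.45
eef_pos: [0.5661, 0.1083, 0.0949]
tool_rot: [0.711, -0.035, 0.702, 0.013]
force: [0.2, -6.1, 0.9]
opening: 0.138
```

```bash
python3 -c "
from h import *
rep()"
```

```text
t 9.45 pos [0.5661 0.1083 0.0949] along 0.0461 lat -0.0009 yaw 3.96 F [ 0.2 -6.1  0.9] Falong -6.1 T [-0.99  0.1  -0.  ] op 0.138 tilt [ 0.0144 -0.0305]
```

>>> carry_out(
  increments=[
    [[-0.0002,0.0045,-0.003],0,5],
    [[0,0.0012,-0.006],0,5],
    [[0,0.001,-0.004],0,5],
    [[0,0.0009,0],0,5],
    [[0,0.0009,0],0,5],
  ],
)

```text
clock: 9.95
eef_pos: [0.5698, 0.1113, 0.0858]
tool_rot: [0.714, -0.04, 0.699, 0.01]
force: [-0.8, -8.7, -0.4]
opening: 0.14
```

```bash
python3 -c "
from h import *
rep()"
```

```text
t 9.95 pos [0.5698 0.1113 0.0858] along 0.0489 lat -0.0048 yaw 4.03 F [-0.8 -8.7 -0.4] Falong -8.6 T [-1.19  0.14 -0.03] op 0.14 tilt [ 0.0219 -0.0416]
```

>>> carry_out(
  increments=[
    [[-0.005,0.0008,0],0,5],
    [[-0.001,0.0008,-0.006],0,5],
    [[-0.001,0.0008,-0.006],0,5],
    [[0,0.0006,0],0,5],
    [[0,0.0006,0],0,5],
  ],
)

```text
clock: 10.45
eef_pos: [0.5683, 0.1098, 0.0772]
tool_rot: [0.718, -0.043, 0.695, 0.006]
force: [-0.8, -7.3, -0.2]
opening: 0.141
```

```bash
python3 -c "
from h import *
rep()"
```

```text
t 10.45 pos [0.5683 0.1098 0.0772] along 0.0475 lat -0.0032 yaw 4.04 F [-0.8 -7.3 -0.2] Falong -7.2 T [-1.15  0.11  0.02] op 0.141 tilt [ 0.0337 -0.0509]
```

The tool's pitch has drifted by about 3° under load, because each row re-bases on the deflected pose. That leaves too little clearance behind the nose. I'll retreat, set the strip flat on free ledge, regrip it level, and then push and lower in a few bold rows.

>>> carry_out(
  increments=[
    [[0,-0.003,0.01],0,5],
    [[0,-0.015,0.02],0,5],
    [[0,0,0.03],0,5],
    [[-0.02,0,0.03],0,5],
    [[-0.04,0,0],0,5],
  ],
)

```text
clock: 10.95
eef_pos: [0.5096, 0.0939, 0.1677]
tool_rot: [0.718, -0.04, 0.695, 0.008]
force: [-0.1, 0.1, -0.3]
opening: 0.139
```

>>> carry_out(
  increments=[
    [[-0.045,-0.01,-0.01],0,5],
    [[-0.015,0,-0.03],0,5],
    [[0,0,-0.03],0,5],
    [[0,0,-0.02],0,5],
    [[0,0,0],0,5],
  ],
)

```text
clock: 11.45
eef_pos: [0.4445, 0.0902, 0.0789]
tool_rot: [0.721, -0.035, 0.692, 0.012]
force: [-0.6, -0.1, -1.3]
opening: 0.139
```

```bash
python3 -c "
from h import *
rep()
t=ld('t0')
print(onz(t,186,271,.0).round(3),onz(t,191,228,.01).round(3))"
```

```text
t 11.45 pos [0.4445 0.0902 0.0789] along 0.0362 lat 0.1216 yaw 3.85 F [-0.6 -0.1 -1.3] Falong -0.0 T [0.08 0.01 0.04] op 0.139 tilt [ 0.0431 -0.032 ]
[0.368 0.228 0.   ] [0.51  0.214 0.01 ]
```

>>> carry_out(
  increments=[
    [[0,0,-0.025],0,5],
    [[0,0,-0.01],0,5],
    [[0,0,0],0,5],
    [[0,0,-0.004],0,5],
    [[0,0,-0.003],0,5],
  ],
)

```text
clock: 11.95
eef_pos: [0.4495, 0.0927, 0.0406]
tool_rot: [0.724, -0.034, 0.688, 0.013]
force: [-4.6, -4.0, 9.8]
opening: 0.139
```

```bash
python3 -c "
from h import *
rep()"
```

```text
t 11.95 pos [0.4495 0.0927 0.0406] along 0.0383 lat 0.1165 yaw 3.85 F [-4.6 -4.   9.8] Falong -3.6 T [-0.31  0.83  0.07] op 0.139 tilt [ 0.0519 -0.0284]
```

>>> carry_out(
  increments=[
    [[0,0,0],0,35],
    [[0,0,0],0,35],
    [[0,0,0],0,35],
    [[0,0,0.03],0,35],
    [[0,0,0],0,35],
  ],
)

```text
clock: 12.45
eef_pos: [0.4525, 0.093, 0.0735]
tool_rot: [0.726, -0.034, 0.686, 0.013]
force: [1.6, 0.2, -0.1]
opening: 0.35
```

```bash
python3 -c "
from h import *
rep();print(manip.state()['q'].round(4))"
```

```text
t 12.45 pos [0.4525 0.093  0.0735] along 0.0384 lat 0.1135 yaw 3.81 F [ 1.6  0.2 -0.1] Falong 0.1 T [ 0.02  0.   -0.03] op 0.35 tilt [ 0.0577 -0.0275]
[ 0.0338  0.1893  1.998  -0.0377  0.8978 -0.0091]
```

>>> carry_out(
  increments=[
    [[0,0,0.005],0,35],
    [[0,0,0.005],0,35],
    [[0,0,0.005],0,35],
    [[0,0,0.005],0,35],
    [[0,0,0.005],0,35],
  ],
)

```text
clock: 12.95
eef_pos: [0.4508, 0.0929, 0.0987]
tool_rot: [0.725, -0.033, 0.687, 0.013]
force: [0.3, 0.0, -0.5]
opening: 0.351
```

```bash
python3 -c "
from h import *
rep();print(manip.state()['q'].round(4))"
```

```text
t 12.95 pos [0.4508 0.0929 0.0987] along 0.0384 lat 0.1152 yaw 3.79 F [ 0.3  0.  -0.5] Falong -0.0 T [ 0.02 -0.01 -0.  ] op 0.351 tilt [ 0.0545 -0.0275]
[ 0.0337  0.1407  1.9871 -0.0358  0.9604 -0.0119]
```

```bash
cat >> h.py <<'E'
def findstrip(d,zt,thr=None,off=0.0):
    g=cv2.cvtColor(d['img'],cv2.COLOR_RGB2GRAY); best=None
    for th in range(120,250,10):
        m=(g>th).astype(np.uint8)
        m=cv2.morphologyEx(m,cv2.MORPH_CLOSE,np.ones((7,3),np.uint8))
        cs,_=cv2.findContours(m,cv2.RETR_EXTERNAL,cv2.CHAIN_APPROX_NONE)
        for c in cs:
            if cv2.contourArea(c)<800: continue
            W=np.array([wz(d,*p[0],zt)[:2] for p in c])
            (cx,cy),(w,h),a=cv2.minAreaRect((W*1000).astype(np.float32))
            if 82<max(w,h)<98 and 10<min(w,h)<18:
                B=cv2.boxPoints(((cx,cy),(w,h),a)); e=B[1]-B[0]; e2=B[2]-B[1]; e=e if np.hypot(*e)>np.hypot(*e2) else e2
                print(th,'strip c',round(cx/1000,4),round(cy/1000,4),'size',round(w,1),round(h,1),'axis',round(np.degrees(np.arctan2(e[1],e[0]))%180,1))
E
python3 - <<'E'
from h import *
d=wsave('w7'); findstrip(d,.028)
E
```

```text
12.95 [0.4508 0.0929 0.0987] yaw 3.79 F [ 0.3  0.  -0.5] op 0.351
```

View pics/w7.png

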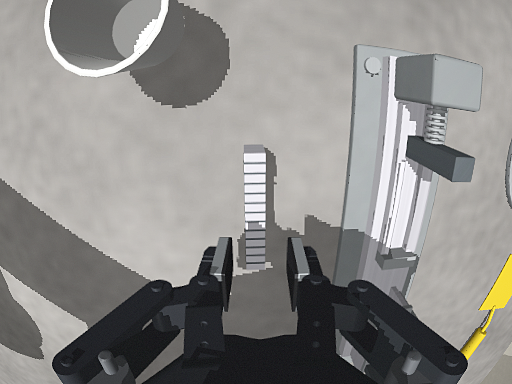

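The strip stands upright; its top runs from (244–265, 152) to about (247–265, 264). The follower is back at rest.

Run:
```python
from h import *
d=ld('w7')
for b in (261,264,267):
    P=np.array([wz(d,*p,.028) for p in [(243.5,152.5),(265.5,152.5),(265,b),(246.5,b)]])
    c=P.mean(0);a=(P[0]+P[1]-P[2]-P[3])[:2];print(np.linalg.norm(a)/2,np.linalg.norm(P[0]-P[1]),c.round(4),np.degrees(np.arctan2(a[1],a[0])),'rel',(c-d['pos']).round(4))
```

```text
0.08250327893919016 0.014089945270150775 [0.4515 0.0944 0.028 ] 94.11294060126492 rel [ 0.0007  0.0015 -0.0707]
0.08526987761846232 0.014089945270150775 [0.4516 0.093  0.028 ] 94.09259415048024 rel [ 0.0008  0.0001 -0.0707]
0.08807575822281967 0.014089945270150775 [0.4517 0.0916 0.028 ] 94.07314269573658 rel [ 0.0008 -0.0013 -0.0707]
```

>>> carry_out(
  increments=[
    [[0,-0.002,-0.03],0,35],
    [[0,0,-0.028],0,35],
    [[0,0,0],0,35],
    [[0,0,0],0,35],
    [[0,0,0],0,35],
  ],
)

```text
clock: 13.5
eef_pos: [0.4542, 0.0911, 0.0432]
tool_rot: [0.728, -0.034, 0.685, 0.013]
force: [-0.3, -0.6, -0.9]
opening: 0.351
```

```bash
python3 -c "
from h import *
rep()"
```

```text
t 13.5 pos [0.4542 0.0911 0.0432] along 0.0364 lat 0.112 yaw 3.81 F [-0.3 -0.6 -0.9] Falong -0.6 T [ 0.04  0.03 -0.02] op 0.351 tilt [ 0.0619 -0.0273]
```

>>> carry_out(
  increments=[
    [[-0.0035,0,-0.005],0,35],
    [[0,0,0],0,25],
    [[0,0,0],0,10],
    [[0,0,0],0,5],
    [[0,0,0],0,5],
  ],
)

```text
clock: 14.0
eef_pos: [0.4526, 0.0913, 0.0412]
tool_rot: [0.73, -0.034, 0.683, 0.013]
force: [-0.4, -0.1, -2.3]
opening: 0.145
```

```bash
python3 -c "
from h import *
rep()"
```

```text
t 14.0 pos [0.4526 0.0913 0.0412] along 0.0367 lat 0.1135 yaw 3.83 F [-0.4 -0.1 -2.3] Falong -0.0 T [ 0.02  0.02 -0.03] op 0.145 tilt [ 0.0678 -0.0271]
```

>>> carry_out(
  increments=[
    [[0,0,0.015],0,5],
    [[0,0,0.015],0,5],
    [[0,0,0.015],0,5],
    [[0.004,0,0.015],0,5],
    [[0.01,0,0.008],0,5],
  ],
)

```text
clock: 14.5
eef_pos: [0.463, 0.0913, 0.1088]
tool_rot: [0.727, -0.034, 0.685, 0.013]
force: [0.2, -0.1, -1.3]
opening: 0.142
```

>>> carry_out(
  increments=[
    [[0.02,0,0],0,5],
    [[0.02,0,0],0,5],
    [[0.02,0,0],0,5],
    [[0.02,0,0],0,5],
    [[0.013,0,0],0,5],
  ],
)

```text
clock: 15.0
eef_pos: [0.5619, 0.0913, 0.1093]
tool_rot: [0.728, -0.034, 0.684, 0.013]
force: [0.2, -0.2, -0.4]
opening: 0.139
```

```bash
python3 -c "
from h import *
rep()"
```

```text
t 15.0 pos [0.5619 0.0913 0.1093] along 0.0294 lat 0.0045 yaw 3.83 F [ 0.2 -0.2 -0.4] Falong -0.2 T [-0.02 -0.01 -0.05] op 0.139 tilt [ 0.0635 -0.027 ]
```

>>> carry_out(
  increments=[
    [[0,0.001,-0.013],0,5],
    [[0,0,-0.012],0,5],
    [[0,0,0],0,5],
    [[0,0,0],0,5],
    [[0,0,0],0,5],
  ],
)

```text
clock: 15.5
eef_pos: [0.5603, 0.0921, 0.0789]
tool_rot: [0.726, -0.033, 0.686, 0.013]
force: [0.4, -1.1, -1.3]
opening: 0.141
```

Run:
```python
from h import *
rep(); d=wsave('w8')
g=d['img'][...,::-1]; cv2.imwrite('pics/w8c.png',cv2.resize(g[40:340,140:400],None,fx=2,fy=2,interpolation=cv2.INTER_CUBIC))
```

```text
t 15.5 pos [0.5603 0.0921 0.0789] along 0.0304 lat 0.006 yaw 3.81 F [ 0.4 -1.1 -1.3] Falong -1.1 T [0.01 0.08 0.03] op 0.141 tilt [ 0.0578 -0.0271]
15.5 [0.5603 0.0921 0.0789] yaw 3.81 F [ 0.4 -1.1 -1.3] op 0.141
```

>>> carry_out(
  increments=[
    [[0.004,0.003,0.005],0,5],
    [[0,0.001,0],0,5],
    [[0,0,0],0,5],
    [[0,0,0],0,5],
    [[0,0,0],0,5],
  ],
)

```text
clock: 16.05
eef_pos: [0.5656, 0.0968, 0.0866]
tool_rot: [0.728, -0.034, 0.685, 0.013]
force: [0.4, 0.0, -2.3]
opening: 0.142
```

```bash
python3 -c "
from h import *
rep()"
```

```text
t 16.05 pos [0.5656 0.0968 0.0866] along 0.0347 lat 0.0004 yaw 3.84 F [ 0.4  0.  -2.3] Falong -0.0 T [ 0.02  0.02 -0.  ] op 0.142 tilt [ 0.062  -0.0269]
```

>>> carry_out(
  increments=[
    [[-0.001,0.007,0],0,5],
    [[-0.001,0.005,0],0,5],
    [[0,0.0015,0],0,5],
    [[0,0.001,0],0,5],
    [[0,0.001,0],0,5],
  ],
)

```text
clock: 16.55
eef_pos: [0.5651, 0.1064, 0.087]
tool_rot: [0.729, -0.039, 0.684, 0.009]
force: [-0.0, -6.4, 0.4]
opening: 0.138
```

```bash
python3 -c "
from h import *
rep()"
```

```text
t 16.55 pos [0.5651 0.1064 0.087 ] along 0.0443 lat 0.0003 yaw 3.97 F [-0.  -6.4  0.4] Falong -6.4 T [-0.99  0.08 -0.11] op 0.138 tilt [ 0.0646 -0.0413]
```

>>> carry_out(
  increments=[
    [[-0.001,0.0055,0],0,5],
    [[-0.001,0.0012,-0.01],0,5],
    [[0,0.001,-0.01],0,5],
    [[0,0.0009,-0.003],0,5],
    [[0,0.0009,0],0,5],
  ],
)

```text
clock: 17.05
eef_pos: [0.5665, 0.1095, 0.0725]
tool_rot: [0.73, -0.045, 0.682, 0.004]
force: [0.5, -7.5, -3.6]
opening: 0.142
```

```bash
python3 -c "
from h import *
rep()"
```

```text
t 17.05 pos [0.5665 0.1095 0.0725] along 0.0473 lat -0.0013 yaw 4.08 F [ 0.5 -7.5 -3.6] Falong -7.6 T [-1.11 -0.06 -0.04] op 0.142 tilt [ 0.069  -0.0566]
```

The strip end is now below the nose top with no upward force, and the follower is at about 11.6 mm. I'll continue down.

>>> carry_out(
  increments=[
    [[-0.002,0.0015,-0.008],0,5],
    [[-0.001,0.001,-0.004],0,5],
    [[0,0.0009,-0.002],0,5],
    [[0,0.0008,0],0,5],
    [[0,0.0008,0],0,5],
  ],
)

```text
clock: 17.55
eef_pos: [0.5657, 0.1088, 0.0641]
tool_rot: [0.731, -0.05, 0.681, -0.001]
force: [0.6, -4.8, -2.6]
opening: 0.138
```

```bash
python3 -c "
from h import *
rep()"
```

```text
t 17.55 pos [0.5657 0.1088 0.0641] along 0.0466 lat -0.0005 yaw 4.13 F [ 0.6 -4.8 -2.6] Falong -4.8 T [-0.59 -0.12 -0.03] op 0.138 tilt [ 0.0725 -0.0694]
```

>>> carry_out(
  increments=[
    [[0,0.0005,-0.005],0,5],
    [[0,0,-0.004],0,5],
    [[0,0,-0.003],0,5],
    [[0,0,-0.002],0,5],
    [[0,0,-0.002],0,5],
  ],
)

```text
clock: 18.05
eef_pos: [0.566, 0.1082, 0.0624]
tool_rot: [0.729, -0.052, 0.683, -0.003]
force: [-5.5, -4.1, 10.9]
opening: 0.142
```

```bash
python3 -c "
from h import *
rep()"
```

```text
t 18.05 pos [0.566  0.1082 0.0624] along 0.0461 lat -0.0008 yaw 4.13 F [-5.5 -4.1 10.9] Falong -3.7 T [-0.2   0.92  0.01] op 0.142 tilt [ 0.0681 -0.0754]
```

Floor contact shows as 10.9 N upward. I'll release, raise clear and look.

>>> carry_out(
  increments=[
    [[0,0,0],0,30],
    [[0,0,0],0,35],
    [[0,0,0.005],0,35],
    [[0,0,0.02],0,35],
    [[0,0,0.02],0,35],
  ],
)

```text
clock: 18.55
eef_pos: [0.5637, 0.1106, 0.1062]
tool_rot: [0.727, -0.051, 0.685, -0.002]
force: [0.3, -0.4, -0.5]
opening: 0.344
```

Run:
```python
from h import *
rep(); a=wsave('w9')['img'][100:384,170:350]; s=save('scene','s9')['img'][165:235,235:320]
a=cv2.resize(a,None,fx=2.1,fy=2.1,interpolation=cv2.INTER_CUBIC); s=cv2.resize(s,None,fx=4.9,fy=4.9,interpolation=cv2.INTER_CUBIC)
o=np.zeros((600,800,3),np.uint8); o[:a.shape[0],:a.shape[1]]=a[:600]; o[:s.shape[0],380:380+s.shape[1]]=s[:,:420]; cv2.imwrite('pics/c9.png',o[...,::-1])
```

```text
t 18.55 pos [0.5637 0.1106 0.1062] along 0.0486 lat 0.0014 yaw 4.13 F [ 0.3 -0.4 -0.5] Falong -0.4 T [-0.    0.03 -0.05] op 0.344 tilt [ 0.0624 -0.0727]
18.55 [0.5637 0.1106 0.1062] yaw 4.13 F [ 0.3 -0.4 -0.5] op 0.344
```

View pics/c9.png

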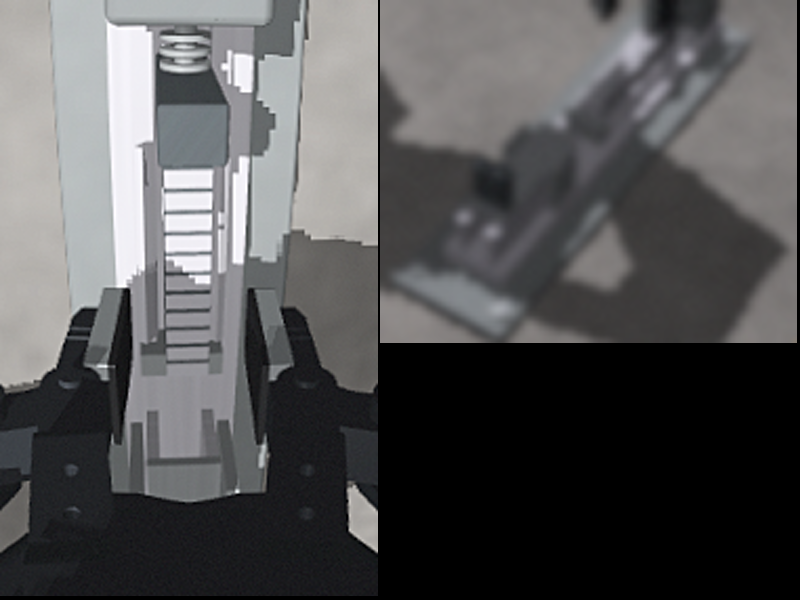

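The strip is in the channel at columns 163–212, rows 168–362, between the nose wall (row ~355) and the follower, which stands pushed back. I'll check the near-end height from geometry.

Run:
```python
from h import *
d=ld('w9')
def A(u,v,z):
    P=wz(d,170+u/2.1,100+v/2.1,z); return ((P[:2]-NO)@U*1000).round(1),((P[:2]-NO)@V*1000).round(1)
for z in (.046,.050,.054,.058): print(z,'near',A(165,362,z),A(211,362,z),'far',A(163,170,z),A(212,170,z))
print('nose in L/R',A(143,345,.038),A(222,345,.038),'out',A(143,372,.038),A(222,372,.038))
print('fol face',A(192,166,.085),'back',A(190,104,.085),'rail edge',A(150,462,.057),A(218,460,.057))
```

```text
0.046 near (np.float64(1.8), np.float64(5.6)) (np.float64(1.1), np.float64(-10.5)) far (np.float64(73.4), np.float64(5.4)) (np.float64(73.2), np.float64(-9.0))
0.05 near (np.float64(5.0), np.float64(5.7)) (np.float64(4.4), np.float64(-10.0)) far (np.float64(75.0), np.float64(5.5)) (np.float64(74.8), np.float64(-8.6))
0.054 near (np.float64(8.3), np.float64(5.7)) (np.float64(7.7), np.float64(-9.6)) far (np.float64(76.6), np.float64(5.6)) (np.float64(76.3), np.float64(-8.2))
0.058 near (np.float64(11.6), np.float64(5.8)) (np.float64(11.0), np.float64(-9.2)) far (np.float64(78.1), np.float64(5.6)) (np.float64(77.9), np.float64(-7.8))
nose in L/R (np.float64(3.4), np.float64(13.2)) (np.float64(2.4), np.float64(-15.1)) out (np.float64(-9.3), np.float64(13.7)) (np.float64(-10.5), np.float64(-15.6))
fol face (np.float64(89.7), np.float64(-0.5)) back (np.float64(104.2), np.float64(0.1)) rail edge (np.float64(-38.4), np.float64(12.1)) (np.float64(-38.7), np.float64(-13.3))
```

>>> carry_out(
  increments=[
    [[0,-0.013,0],0,0],
    [[0.0015,-0.013,0],0,0],
    [[0,0,0],0,0],
    [[0,0,-0.012],0,0],
    [[0,0,-0.01],0,0],
  ],
)

```text
clock: 19.15
eef_pos: [0.5668, 0.082, 0.0836]
tool_rot: [0.729, -0.051, 0.683, -0.002]
force: [-0.3, 0.5, 1.0]
opening: 0.003
```

```bash
python3 -c "
from h import *
rep()"
```

```text
t 19.15 pos [0.5668 0.082  0.0836] along 0.0198 lat 0.0002 yaw 4.07 F [-0.3  0.5  1. ] Falong 0.5 T [0.04 0.06 0.03] op 0.003 tilt [ 0.0674 -0.0721]
```

>>> carry_out(
  increments=[
    [[-0.001,0,-0.006],0,0],
    [[0,0,-0.002],0,0],
    [[0,0,-0.002],0,0],
    [[0,0,-0.002],0,0],
    [[0,0,0],0,0],
  ],
)

```text
clock: 19.65
eef_pos: [0.5653, 0.082, 0.0758]
tool_rot: [0.727, -0.052, 0.685, -0.002]
force: [-0.2, 0.2, 0.3]
opening: -0.001
```

```bash
python3 -c "
from h import *
rep()"
```

```text
t 19.65 pos [0.5653 0.082  0.0758] along 0.02 lat 0.0017 yaw 4.18 F [-0.2  0.2  0.3] Falong 0.2 T [-0.01  0.06  0.02] op -0.001 tilt [ 0.0625 -0.0753]
```

>>> carry_out(
  increments=[
    [[0,0,-0.002],0,0],
    [[0,0,-0.002],0,0],
    [[0,0,-0.002],0,0],
    [[0,0,-0.001],0,0],
    [[0,0,-0.001],0,0],
  ],
)

```text
clock: 20.15
eef_pos: [0.5656, 0.0822, 0.0754]
tool_rot: [0.726, -0.055, 0.685, -0.003]
force: [-4.0, -1.1, 10.6]
opening: -0.002
```

```bash
python3 -c "
from h import *
rep()"
```

```text
t 20.15 pos [0.5656 0.0822 0.0754] along 0.0202 lat 0.0013 yaw 4.36 F [-4.  -1.1 10.6] Falong -0.8 T [-0.16  0.64 -0.08] op -0.002 tilt [ 0.0608 -0.0792]
```

The top at the nose end is at 50 mm and takes 10 N, so the strip is flat. Now the rail: rise, go behind the tab (rear face near along = -119 mm), then descend.

>>> carry_out(
  increments=[
    [[0,0,0.03],0,0],
    [[0,0,0.045],0,0],
    [[0.003,-0.042,0],0,0],
    [[0.003,-0.045,0],0,0],
    [[0.003,-0.045,0],0,0],
  ],
)

```text
clock: 20.65
eef_pos: [0.5725, -0.046, 0.1484]
tool_rot: [0.725, -0.059, 0.687, 0.003]
force: [0.4, 0.3, 0.1]
opening: 0.002
```

>>> carry_out(
  increments=[
    [[0.002,-0.035,0],0,0],
    [[0,0,0],0,0],
    [[0,0,0],0,0],
    [[0,0,0],0,0],
    [[0,0,0],0,0],
  ],
)

```text
clock: 21.15
eef_pos: [0.5731, -0.0851, 0.1441]
tool_rot: [0.723, -0.057, 0.688, 0.001]
force: [-0.3, -0.1, -0.6]
opening: -0.002
```

Run:
```python
from h import *
rep(); d=wsave('w10'); save('scene','s10'); save('top','t10')
g=cv2.cvtColor(d['img'],cv2.COLOR_RGB2GRAY)
# predicted tab top rear corners -> pixel
f=foc(d);R=rot(d['q']);H=d['hand_eye']
def px(X):
    c=H[:3,:3].T@(R.T@(X-d['pos'])-H[:3,3]); r=np.hypot(c[0],c[1]); th=np.arctan2(r,c[2]); return (d['cx']+f*th*c[0]/r, d['cy']+f*th*c[1]/r)
for a in (-.1195,-.1095):
    for l in (.013,-.013):
        P=np.r_[NO+U*a+V*l,.091]; print(a,l,np.round(px(P),1))
for a in np.arange(-.135,-.09,.003):
    u,v=px(np.r_[NO+U*a,.091]); print(round(a,3),int(u),int(v),d['img'][int(v),int(u)] if 0<=v<384 else None)
```

```text
t 21.15 pos [ 0.5731 -0.0851  0.1441] along -0.1473 lat 0.005 yaw 4.82 F [-0.3 -0.1 -0.6] Falong -0.1 T [ 0.03 -0.    0.03] op -0.002 tilt [ 0.0526 -0.0763]
21.15 [ 0.5731 -0.0851  0.1441] yaw 4.82 F [-0.3 -0.1 -0.6] op -0.002
-0.1195 0.013 [242.6 180.2]
-0.1195 -0.013 [286.3 180.2]
-0.1095 0.013 [242.6 164.1]
-0.1095 -0.013 [287.2 164.3]
-0.135 263 203 [108 106 103]
-0.132 264 199 [93 96 97]
-0.129 264 194 [183 187 186]
-0.126 264 190 [181 187 188]
-0.123 264 185 [181 186 187]
-0.12 264 180 [120 127 133]
-0.117 264 176 [124 133 137]
-0.114 264 171 [126 134 139]
-0.111 264 166 [ 89  95 100]
-0.108 265 161 [70 74 75]
-0.105 265 156 [67 71 74]
-0.102 265 151 [136 141 143]
-0.099 265 146 [209 213 214]
-0.096 265 141 [210 213 214]
-0.093 265 136 [207 211 214]
-0.09 265 131 [207 211 212]
```

The tab top spans along = -122 to -112 mm, as predicted. I'll descend behind it.

>>> carry_out(
  increments=[
    [[0.0035,0,-0.025],0,0],
    [[0,0,-0.025],0,0],
    [[0,0,-0.006],0,0],
    [[0,0.002,0],0,0],
    [[0,0.002,0],0,0],
  ],
)

```text
clock: 21.8
eef_pos: [0.5791, -0.0784, 0.0898]
tool_rot: [0.725, -0.059, 0.686, 0.002]
force: [-0.3, -0.4, 0.5]
opening: 0.0
```

```bash
python3 -c "
from h import *
rep()"
```

```text
t 21.8 pos [ 0.5791 -0.0784  0.0898] along -0.141 lat -0.0015 yaw 5.11 F [-0.3 -0.4  0.5] Falong -0.3 T [ 0.07 -0.01  0.01] op 0.0 tilt [ 0.0588 -0.0776]
```

>>> carry_out(
  increments=[
    [[0,0.004,0],0,0],
    [[0,0.003,0],0,0],
    [[0,0.003,0],0,0],
    [[-0.0005,0.006,0],0,0],
    [[-0.0005,0.008,0],0,0],
  ],
)

```text
clock: 22.3
eef_pos: [0.5802, -0.055, 0.0935]
tool_rot: [0.727, -0.061, 0.684, 0.001]
force: [0.3, -3.7, -2.7]
opening: -0.002
```

```bash
python3 -c "
from h import *
rep()"
```

```text
t 22.3 pos [ 0.5802 -0.055   0.0935] along -0.1177 lat -0.0041 yaw 5.14 F [ 0.3 -3.7 -2.7] Falong -3.7 T [-0.55 -0.02 -0.08] op -0.002 tilt [ 0.0647 -0.0824]
```

>>> carry_out(
  increments=[
    [[-0.002,0.012,-0.003],0,0],
    [[-0.002,0.012,-0.001],0,0],
    [[-0.001,0.012,0],0,0],
    [[-0.001,0.01,0],0,0],
    [[0,0.003,0],0,0],
  ],
)

```text
clock: 22.8
eef_pos: [0.5769, -0.0031, 0.0918]
tool_rot: [0.73, -0.062, 0.681, -0.001]
force: [0.4, -3.4, -0.4]
opening: 0.004
```

```bash
python3 -c "
from h import *
rep()"
```

```text
t 22.8 pos [ 0.5769 -0.0031  0.0918] along -0.0657 lat -0.0042 yaw 5.19 F [ 0.4 -3.4 -0.4] Falong -3.4 T [-0.49 -0.1  -0.04] op 0.004 tilt [ 0.0727 -0.0858]
```

>>> carry_out(
  increments=[
    [[-0.002,0.004,0],0,0],
    [[0,0.003,0],0,0],
    [[0,0.002,0],0,0],
    [[0,0.0015,0],0,0],
    [[0,0.0015,0],0,0],
  ],
)

```text
clock: 23.3
eef_pos: [0.5749, 0.0103, 0.0921]
tool_rot: [0.73, -0.063, 0.681, -0.0]
force: [0.4, -3.4, 1.1]
opening: -0.001
```

```bash
python3 -c "
from h import *
rep()"
```

```text
t 23.3 pos [0.5749 0.0103 0.0921] along -0.0522 lat -0.0031 yaw 5.23 F [ 0.4 -3.4  1.1] Falong -3.4 T [-0.44 -0.21 -0.06] op -0.001 tilt [ 0.0729 -0.086 ]
```

>>> carry_out(
  increments=[
    [[0,0.0013,0],0,0],
    [[0,0.0013,0],0,0],
    [[0,0.0013,0],0,0],
    [[0,0.001,0],0,0],
    [[0,0.001,0],0,0],
  ],
)

```text
clock: 23.8
eef_pos: [0.5748, 0.0114, 0.0923]
tool_rot: [0.729, -0.066, 0.681, -0.003]
force: [1.0, -6.3, 0.1]
opening: 0.0
```

```bash
python3 -c "
from h import *
rep()"
```

```text
t 23.8 pos [0.5748 0.0114 0.0923] along -0.0511 lat -0.0032 yaw 5.22 F [ 1.  -6.3  0.1] Falong -6.3 T [-0.84 -0.19 -0.04] op 0.0 tilt [ 0.0717 -0.0942]
```

>>> carry_out(
  increments=[
    [[0,0.0015,0],0,0],
    [[0,0.0015,0],0,0],
    [[0,0.0015,0],0,0],
    [[0,0.0015,0],0,0],
    [[0,0.0015,0],0,0],
  ],
)

```text
clock: 24.3
eef_pos: [0.5748, 0.0115, 0.0924]
tool_rot: [0.728, -0.07, 0.682, -0.008]
force: [-0.0, -8.0, -0.6]
opening: -0.002
```

```bash
python3 -c "
from h import *
rep()"
```

```text
t 24.3 pos [0.5748 0.0115 0.0924] along -0.051 lat -0.0031 yaw 5.21 F [-0.  -8.  -0.6] Falong -8.0 T [-1.1  -0.17 -0.09] op -0.002 tilt [ 0.0699 -0.1065]
```

The rail is on its stop: 8 N and no further travel, at the expected place (along = -51 mm). I'll retreat.

>>> carry_out(
  increments=[
    [[0,-0.01,0],0,0],
    [[0,-0.02,0.01],0,0],
    [[0,0,0.04],0,0],
    [[0,0,0.04],0,0],
    [[-0.02,0,0.03],0,0],
  ],
)

```text
clock: 24.8
eef_pos: [0.5465, -0.0168, 0.2064]
tool_rot: [0.721, -0.065, 0.69, -0.004]
force: [0.4, -0.2, 0.0]
opening: -0.002
```

>>> carry_out(
  increments=[
    [[0,0.02,0.02],0,0],
    [[0,0.02,0],0,0],
    [[0,0,0],0,0],
    [[0,0,0],0,0],
    [[0,0,0],0,0],
  ],
)

```text
clock: 25.3
eef_pos: [0.5445, 0.0249, 0.2312]
tool_rot: [0.722, -0.062, 0.69, -0.002]
force: [0.6, 0.1, -0.5]
opening: -0.001
```

Run:
```python
from h import *
rep(); d=wsave('w11')
f=foc(d);R=rot(d['q']);H=d['hand_eye']
def px(X):
    c=H[:3,:3].T@(R.T@(X-d['pos'])-H[:3,3]); r=np.hypot(c[0],c[1]); th=np.arctan2(r,c[2]); return (d['cx']+f*th*c[0]/r, d['cy']+f*th*c[1]/r)
def prof(z,l,rng):
    out=[]
    for a in rng:
        u,v=map(round,px(np.r_[NO+U*a+V*l,z]))
        if 0<=v<384 and 0<=u<512: out.append((int(round(a*1000)),int(d['img'][v,u].sum())))
    print(z,l,out)
prof(.057,0,np.arange(-.06,.1,.003)); prof(.057,-.01,np.arange(.0,.1,.003)); prof(.050,0,np.arange(.03,.1,.003)); prof(.085,0,np.arange(.07,.13,.003)); prof(.091,0,np.arange(-.06,-.01,.003))
t=save('top','t11')
print('cup diff',[ (np.abs(t['img'][y0:y1,x0:x1].astype(int)-ld('t0')['img'][y0:y1,x0:x1]).sum(2)>90).sum() for y0,y1,x0,x1 in [(125,175,185,240),(130,160,245,325),(158,190,303,338),(150,205,355,420)]])
```

```text
t 25.3 pos [0.5445 0.0249 0.2312] along -0.0356 lat 0.0262 yaw 4.96 F [ 0.6  0.1 -0.5] Falong 0.0 T [ 0.06  0.   -0.01] op -0.001 tilt [ 0.049  -0.0893]
25.3 [0.5445 0.0249 0.2312] yaw 4.96 F [ 0.6  0.1 -0.5] op -0.001
0.057 0 [(-60, 689), (-57, 719), (-54, 498), (-51, 346), (-48, 341), (-45, 338), (-42, 161), (-39, 179), (-36, 179), (-33, 121), (-30, 577), (-27, 570), (-24, 569), (-21, 570), (-18, 572), (-15, 570), (-12, 571), (-9, 571), (-6, 570), (-3, 569), (0, 569), (3, 568), (6, 571), (9, 568), (12, 567), (15, 570), (18, 571), (21, 569), (24, 571), (27, 568), (30, 569), (33, 570), (36, 572), (39, 534), (42, 509), (45, 685), (48, 347), (51, 692), (54, 727), (57, 692), (60, 689), (63, 729), (66, 691), (69, 392), (72, 689), (75, 528), (78, 710), (81, 327), (84, 432), (87, 324), (90, 114), (93, 233), (96, 336), (99, 335)]
0.057 -0.01 [(0, 568), (3, 570), (6, 572), (9, 575), (12, 565), (15, 566), (18, 564), (21, 564), (24, 567), (27, 565), (30, 564), (33, 561), (36, 564), (39, 572), (42, 530), (45, 583), (48, 614), (51, 351), (54, 334), (57, 432), (60, 409), (63, 319), (66, 314), (69
[... 159 characters left out ...]
(39, 534), (42, 509), (45, 685), (48, 394), (51, 687), (54, 378), (57, 694), (60, 701), (63, 721), (66, 690), (69, 392), (72, 689), (75, 477), (78, 704), (81, 696), (84, 378), (87, 322), (90, 227), (93, 116), (96, 342), (99, 339)]
0.085 0 [(70, 695), (73, 505), (76, 371), (79, 333), (82, 421), (85, 364), (88, 127), (91, 345), (94, 339), (97, 331), (100, 334), (103, 334), (106, 361), (109, 193), (112, 287), (115, 211)]
0.091 0 [(-60, 532), (-57, 565), (-54, 607), (-51, 697), (-48, 695), (-45, 487), (-42, 557), (-39, 333), (-36, 340), (-33, 355), (-30, 163), (-27, 171), (-24, 179), (-21, 586), (-18, 582), (-15, 579), (-12, 581)]
cup diff [np.int64(22), np.int64(58), np.int64(118), np.int64(0)]
```

```bash
python3 -c "
from h import *
print(manip.close_job())"
```

```text
the job is handed in; nothing more can be done
None
```

The strip is loaded, flat behind the nose wall with the follower pressing it forward, and the cover rail is shut over it. I handed the job in at about 25 s of the 54 s allowed.

**How it went**
- The first attempt to lower the strip was stopped. The gripper had tilted about 3° while pushing the follower, so I set the strip down on the bare ledge and gripped it again level.
- The second attempt pushed the follower back to about 11–12 mm and lowered the strip to the floor, where it pressed with 11 N. I then released it and pressed its nose end down with about 10 N.
- I pushed the rail from behind its tab with about 3.5 N. At the end I pressed it slowly to 8 N against its stop to confirm it would go no further.

**Last checks**

| Check | Measured | Expected |
|---|---|---|
| Strip top at the nose end, by touch | 50 mm | 50 mm |
| Follower position, from the camera | about 10 mm | 10 mm |
| Rail leading edge past the nose wall, from the camera | about 40 mm | 40 mm |
| Gripper force after retreating | about 0 N | 0 N |

**Doubts and disagreements**
- While pushing, the follower travel from force (11.4 mm) and from the camera (9.9 mm) disagreed by about 1.5 mm.
- The tool tilt never went away and ended at about 5–6°. It stayed in the gripper and did not affect the seated strip.
- The largest follower force I read was 8.7 N, about the 8.4 N expected at its hard stop, so it may have touched the stop lightly on the first attempt.
- I checked four of the other items (press plate, spatula, saucer, bin) by comparing top views. The bin was unchanged. The other three showed small pixel differences, which I took to be the arm's shadow and did not look into. The jar, sieve and cup were not checked this way.

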